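# Lock a homogeniser tube into its drive station and start the run

### The arm

A 7-joint arm with a two-finger parallel gripper is mounted at the origin on the work surface. World frame = base frame: x ahead of the robot, y to its left, z up, the work surface at z = 0. Lengths are in m, angles in degrees, forces in N, time in s.
With the tool pointing down it reaches from about 0.35 to 0.9 m from the base axis. Payload 19.9 kg.
Tool frame: the origin (TCP) lies between the finger pads; the fingertips stand 17 mm ahead of it and the grasp point (between the pads) lies 2 mm behind it (robot.tip_reach is the distance from the TCP to the fingertips, in m); z points along the fingers, x is the direction in which the jaws open and shut, and the axes are right-handed (so a half turn about z gives the same grasp; the last joint's range is limited). The gripper opens to 94 mm and grips with 3 to 60 N. Pads are 16 mm wide; open, the fingers measure 119 mm over their backs; the gripper's body (75 mm by 177 mm) begins 78 mm behind the grasp point.
Start: joints at [73.081, 23.915, -0.59, 92.452, 0.269, 63.638, -3.037], TCP at [0.157, -0.605, 0.188] pointing down, gripper open.
Joint ranges: [-161.28, 161.28], [-22.2, 115.67], [-73.04, 71.86], [3.21, 147.25], [-68.34, 248.33], [10.77, 114.83], [-161.83, 161.83]. Speed limits (degrees/s): [108.29, 108.29, 136.94, 136.94, 172.46, 172.46, 172.46].

### API

Orientations are given as [roll, pitch, yaw] about the fixed x, y, z axes, in that order (R = Rz(yaw) Ry(pitch) Rx(roll)).
In Python, from station import robot gives the robot as it stands. The module is installed in compiled form; this text tells all that it offers.
- The arm moves only by the tool jog_arm, never from a script. Its argument "plan" is text: rows parted by semicolons, each of 7 numbers parted by spaces: the shift along the tool's x, y, z in mm, then the turn, a rotation vector about the tool's x, y, z in rad, then the gripper command: -1 is shut, 1 is fully open, values between are in proportion. In form: tx ty tz wx wy wz grip; .... A call has 1 to 5 rows; each row is the pose to reach, as a shift and turn from the pose commanded when the call began, along the tool's axes at that moment; what a row does not reach only later rows make up. A row lasts 1/10 s, in which the tool goes at most 50 mm and 8.59 degrees, less where a joint would pass 70% of its speed; a pose out of reach is approached as far as the arm can. A call with a gripper value outside its range is refused whole. The fingers move at their own pace and stop on an object; "force" is the grip in N (left out, the last holds). Time passes only in rows, so rows that repeat a pose let the fingers close. It gives the time, the measured TCP pose, the force and the opening at its end, in the units of the state.
- robot.get_obs(): the state, without advancing time (a new reading comes with each control period).
- robot.camera(name): name is "scene" or "side" or "wrist"; returns (picture, depth): 420x560x3 uint8, red, green, blue; 420x560 float32, m along the optical axis (not along the pixel's ray), 0 where there is no reading.
- robot.get_calibration(name): a dict with "fovy" (degrees; the focal length in pixels is half the picture's height over the tangent of half this angle, whatever the lens; pixels are square), "cx", "cy" (the principal point, pixels), "R" (3x3) and "t" (3): a world point X has camera coordinates R X + t. Camera axes: x right, y down, z forward; pixel columns grow to the right and rows downward; lengths in m; the calibration is good to about 2 mm. A picture is of the moment at which its call begins: read the wrist's pose just before it. get_calibration takes no time and is no camera call; for the wrist camera it gives the pose at the moment of the call.
- robot.finish_job(): hands the job in, once; it reports no verdict.
Trained networks look in the newest picture that a camera, given by its name, has taken for a name from the list of things; names that differ only in an ending like _2 or _b are one class to them, and where a whole thing is asked for, a point or a joint stands for the part that bears it (a point fixed in the world has none). Each returns a list of dicts, best first, with "confidence" (0 to 1); they miss things now and then, are a little off and sometimes report something else, mostly with a low value. They report only what shows in the picture. A call takes as long as a camera call. They do not tell look-alikes from the thing itself.
- robot.spot_in(label, camera): "point" ([x, y, z] in m, in world coordinates, good to about 4 mm: the middle of the surface that is visible of it).
- robot.regions_of(label, camera): "mask" (420x560 bool, what is visible of it).
The state is a dict: "time": time; "q": joint angles; "joint_vel": joint speeds; "joint_efforts": joint torques, N m; "tcp_pos": TCP position; "ee_rot": TCP orientation; "wrist_force": force on the tool from outside, world axes, zero at the start; "ft_torque": the same for the moment, N m; "grip_width": finger opening in m.
Only numpy, scipy, OpenCV 4.12 (cv2) and the standard library are available. Lean on these libraries where they do the work, as an engineer would, in place of code of your own. Each camera call takes 0.05 s, during which the arm holds its last target. There are 200 camera calls.

### The job

Load the tube homogeniser: take the amber tube with the orange cap from the blue rack, put it cap-down into the free drive station and lock its bayonet there - feel for the slots, press down gently against the spring, twist clockwise (seen from above) to the stop and let the spring lift the lugs into their pockets. Let go of it, then press the green start key. Never force the tube in its collar, and leave everything else where it is.

Things in the scene. Friction and masses are not known exactly. Their poses are not given: they have to be found in the camera images.
- tube: The tube to load: amber body on an orange ribbed cap, 85 mm long, about 0.11 kg, standing cap-down in one of the rack's three wells. Origin: centre of its lower (cap) end; z up along the tube. Cap: round, 42 mm diameter, 0-30 mm above the origin, lowest 5 mm a lead-in cone. The tube is the same after a half turn about z.
- tube_grip (a point): On the tube's axis, 60 mm above its lower end, middle of its two flat grip faces: 30 mm apart, facing the tube's +x and -x, 34 mm wide, from 30 to 80 mm above the lower end. Grip these flats; they also carry the twist.
- tube_lugs (a point): On the tube's axis level with the middle of its two bayonet lugs (10.5 mm above its lower end). The lugs stick out along the tube's +y and -y to 26.5 mm from the axis; each is 9 mm wide and 5 mm high (8 to 13 mm above the lower end).
- drive: The tube homogeniser, a white bench machine fixed to the table: deck 85 mm high, 320 mm deep, 300 mm wide, sloped screen at its front (-x). Origin: on the table below the middle of the deck; x points to the back, z up. Two steel-ringed drive stations stand on the deck 124 mm apart: the left one (+y) already holds a clear tube, the right one (-y) is free.
- station (a point): Centre of the free station's mouth: top of the bayonet collar's rim, 113 mm above the table; axes parallel to the machine's. Bore 44.6 mm with two lug slots open to the top. By design the lugs enter with the tube's y axis 60 degrees anticlockwise of this y axis, but the collar is clamped by hand and may stand turned up to 0.3 rad either way (fixed). At a wrong angle the lugs rest on the rim.
- pockets (a point): Roof of the two locking pockets, on the station's axis 4.5 mm below the mouth. The pockets (green marks on the rim) lie 60 degrees clockwise of the slots, seen from above. Slots and pockets leave the lugs 1.7 mm (0.07 rad) play each side. Locked, the lug tops touch this roof: tube end 17.5 mm below the mouth. Past each pocket is a hard stop. The collar bears 40 N in all from the tube.
- spring_plate (a point): Top of the sprung plate in the free station when unloaded, 11.7 mm below the mouth; the tube's end pushes it down, 0.86 N/mm. Tube end below the mouth: 8 mm with lugs on the rim; at least 21 mm (8 N) for the lugs to pass under the lips between slot and pocket; 23.5 mm (10 N) with the lugs on the hard bottom; 17.5 mm (5 N) when locked.
- rack: Blue rack fixed to the table, 232 x 84 x 18 mm, its length along x, with three 59 mm square wells 12 mm deep, 74 mm apart along x. Origin: centre of its underside.
- start (a joint): The green start key on the machine's deck: 0 when up, 0.006 (m) fully down; it counts as pressed above 0.004, needs about 5 N and springs back.
- start_top (a point): Centre of the top of the green start key, 26 mm diameter, pressed straight down.
- tube_b: Another tube of the same form with clear body and white cap, in the rack; not to be moved. Origin: centre of its lower end.
- tube_c: Another tube of the same form with clear body and white cap, in the rack; not to be moved. Origin: centre of its lower end.
- buffer: White bottle with blue cap, 62 mm diameter, 130 mm high; stays where it is. Origin: centre of its underside.
- beaker: Glass beaker, 66 mm diameter, 85 mm high; stays where it is. Origin: centre of its underside.
- tips: Blue box of yellow pipette tips, 120 x 85 x 55 mm; stays where it is. Origin: centre of its underside.
- marker: Black marker pen lying on the table, 14 mm thick, 130 mm long; stays where it is. Origin: middle of its underside.
Things that resemble listed ones, but are neither listed nor needed, are in the scene too. Of the things shaped like the tube, the amber one is meant.

How it is judged:
By the outcome, as a careful person would: the job done as asked, in the order asked, and still so for the second after the job is handed in, with the robot touching nothing.
It also fails if it takes over 64 s, if anything falls off the work surface, if the arm or the gripper's body presses on something with over 40 N, if the wrist force passes 120 N, or if a joint passes its speed limit or range.

## Working session

There is one attempt and no reset: what is moved stays moved. The work goes in short steps, Python scripts to look and compute and a tool call to move; the robot and the scene stay as the last step left them, time stands still between calls to the robot, and variables do not carry over. Pictures are saved under pics/ and viewed, about 8 in all and at most 12, crops included, and the job is handed in when it is done.

Besides the shell and the picture viewer there is one more tool, called after ">>>" by a JSON object that holds its "fn" and its "kwargs". jog_arm: Moves the arm, as the interface text tells. Its arguments: {"type":"object","properties":{"plan":{"type":"string"},"force":{"type":"number"}},"required":["plan"]}

```bash
mkdir -p pics; cat > h.py <<'E'
import numpy as np, cv2
from station import robot
def snap(cam,fn=None):
    K=robot.get_calibration(cam); im,d=robot.camera(cam)
    if fn: cv2.imwrite('pics/'+fn,im[:,:,::-1])
    return K,im,d
def world(K,d,us,vs):
    f=210/np.tan(np.radians(K['fovy'])/2)
    us=np.asarray(us);vs=np.asarray(vs); z=d[vs,us]
    P=np.stack([(us-K['cx'])/f*z,(vs-K['cy'])/f*z,z],-1)
    return (P-np.array(K['t']))@np.array(K['R'])
def proj(K,X):
    f=210/np.tan(np.radians(K['fovy'])/2)
    c=np.asarray(X)@np.array(K['R']).T+np.array(K['t'])
    return c[...,:2]/c[...,2:]*f+[K['cx'],K['cy']]
E
python3 - <<'E'
from h import *
o=robot.get_obs(); print(o['time'],o['tcp_pos'],o['ee_rot'],o['wrist_force'],o['grip_width'])
ims=[]
for c in('scene','side'):
    K,im,d=snap(c); print(c,K['fovy'],(-np.array(K['R']).T@K['t']).round(3)); ims.append(im)
    cv2.imwrite(f'pics/{c}0.png',cv2.resize(im,(800,600))[:,:,::-1])
    for l in('tube','drive','start','rack','buffer','beaker','tips','marker'):
        print(l,[(np.round(r['point'],3).tolist(),round(r['confidence'],2)) for r in robot.spot_in(l,c)][:5])
E
```

```text
0.0 [ 0.15682263 -0.60458889  0.18694431] [ 1.79994003e+02  6.91361615e-02 -7.54563573e+01] [ 0.12819384 -0.62200001  0.65167085] 0.09392098602344602
scene 56.55216042490086 [ 1.032 -0.331  0.767]
tube [([0.498, -0.281, 0.07], 0.98), ([0.315, -0.245, 0.046], 0.66), ([0.427, -0.274, 0.069], 0.64)]
drive [([0.604, 0.076, 0.09], 0.88)]
start [([0.511, 0.003, 0.108], 0.67)]
rack [([0.523, -0.294, 0.017], 0.96)]
buffer [([0.437, 0.359, 0.065], 0.71), ([0.6, 0.068, 0.086], 0.47)]
beaker [([0.356, 0.304, 0.063], 0.67)]
tips [([0.56, 0.401, 0.049], 0.95)]
marker [([0.508, -0.434, 0.016], 0.82)]
side 42.004981123218904 [-0.524 -1.032  0.89 ]
tube [([0.395, -0.282, 0.049], 0.88), ([0.287, -0.254, 0.051], 0.85)]
drive [([0.498, 0.051, 0.086], 0.55)]
start [([0.507, -0.0, 0.106], 0.62)]
rack [([0.382, -0.292, 0.007], 0.55), ([0.536, 0.385, 0.044], 0.27)]
buffer [([0.416, 0.355, 0.082], 0.63)]
beaker [([0.34, 0.288, 0.06], 0.76)]
tips [([0.54, 0.386, 0.043], 0.91)]
marker [([0.383, -0.291, 0.01], 0.75)]
```

View pics/scene0.png

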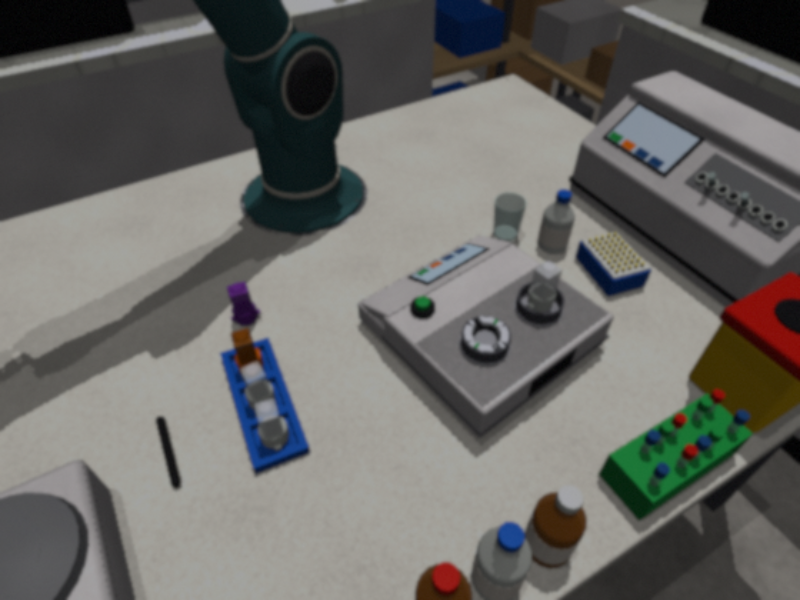

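View pics/side0.png

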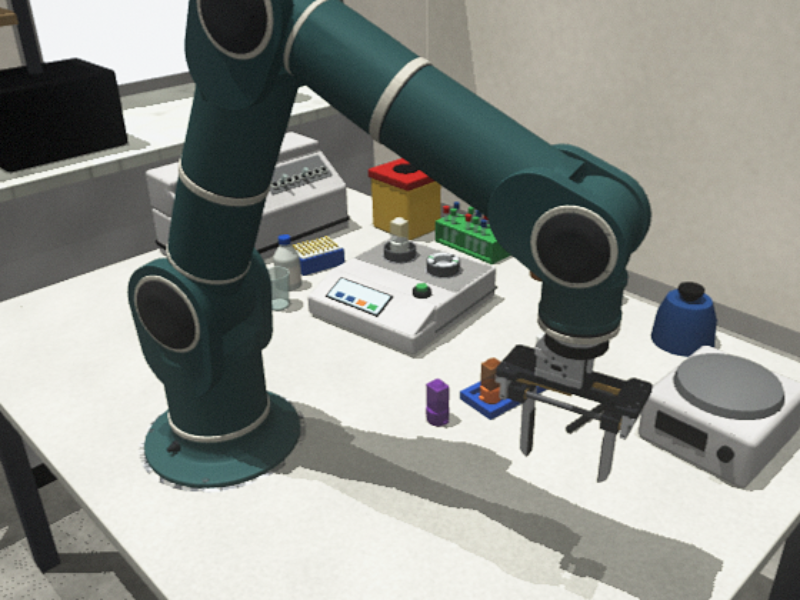

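The scene view shows the amber tube in the rack's well nearest the robot (≈245,350). A purple look-alike stands outside the rack at (243,303). The free station is at (485,338), its twin at (540,300), and the green key at (423,306). Next I measure these.

```bash
python3 - <<'E'
from h import *
V,U=np.mgrid[0:420,0:560]
for c in('scene','side'):
    K,im,d=snap(c); P=world(K,d,U,V); hsv=cv2.cvtColor(im,cv2.COLOR_RGB2HSV)
    x,y,z=P[...,0],P[...,1],P[...,2]; ok=(d>0)
    am=ok&(hsv[...,0]>3)&(hsv[...,0]<20)&(hsv[...,1]>140)&(x>.25)&(x<.6)&(y<-.2)&(y>-.4)&(z<.12)
    q=P[am]; print(c,'amber',am.sum(),q.min(0).round(3),q.max(0).round(3))
    t=q[q[:,2]>q[:,2].max()-.006]; print(' top',t.mean(0).round(4),len(t))
    for zz in (.03,.045,.06,.075,.09):
        s=q[abs(q[:,2]-zz)<.006]
        if len(s): print('  ',zz,s.min(0).round(3),s.max(0).round(3))
    bl=ok&(hsv[...,0]>105)&(hsv[...,0]<125)&(hsv[...,1]>150)&(x>.25)&(x<.7)&(y<-.2)&(y>-.4)&(z<.03)&(z>.012)
    r=cv2.minAreaRect(P[bl][:,:2].astype(np.float32)*1000); print(' rack',r)
    gr=ok&(hsv[...,0]>45)&(hsv[...,0]<85)&(hsv[...,1]>120)&(x>.35)&(x<.6)&(abs(y)<.08)&(z>.09)
    print(' key',P[gr].mean(0).round(4),np.median(P[gr],0).round(4),gr.sum())
    dk=ok&(x>.35)&(x<.85)&(abs(y)<.3)&(z>.078)&(z<.092)
    r=cv2.minAreaRect(P[dk][:,:2].astype(np.float32)*1000); print(' deck',r,dk.sum())
    rim=ok&(z>.107)&(z<.118)&(x>.45)&(x<.75)&(y>-.1)&(y<.2)
    n,l,s,ce=cv2.connectedComponentsWithStats(rim.astype(np.uint8))
    for i in range(1,n):
        if s[i,4]>15:
            p=P[l==i][:,:2]; (cx,cy),R=cv2.minEnclosingCircle(p.astype(np.float32)*1000); print(' rim',s[i].tolist(),round(cx),round(cy),round(R))
E
```

```text
scene amber 297 [ 0.399 -0.29   0.032] [ 0.434 -0.251  0.093]
 top [ 0.416  -0.2715  0.0896] 70
   0.03 [ 0.405 -0.29   0.032] [ 0.429 -0.251  0.036]
   0.045 [ 0.424 -0.288  0.04 ] [ 0.432 -0.258  0.05 ]
   0.06 [ 0.426 -0.288  0.054] [ 0.434 -0.259  0.065]
   0.075 [ 0.427 -0.283  0.069] [ 0.432 -0.263  0.081]
   0.09 [ 0.403 -0.284  0.084] [ 0.43  -0.259  0.093]
 rack ((489.51666259765625, -279.5133056640625), (80.06652069091797, 229.81011962890625), 84.216552734375)
 key [0.5129 0.0046 0.1026] [0.5145 0.0044 0.1043] 92
 deck ((546.2423095703125, 4.9368896484375), (347.52496337890625, 612.37841796875), 4.428879261016846) 9228
 rim [363, 197, 32, 25, 105] 604 174 38
 rim [370, 206, 19, 10, 62] 610 169 21
 rim [323, 221, 35, 27, 468] 622 53 38
side amber 182 [ 0.385 -0.294  0.009] [ 0.419 -0.258  0.097]
 top [ 0.4079 -0.2753  0.0923] 21
   0.03 [ 0.389 -0.294  0.025] [ 0.415 -0.258  0.036]
   0.045 [ 0.394 -0.291  0.039] [ 0.407 -0.261  0.045]
   0.075 [ 0.397 -0.26   0.074] [ 0.397 -0.26   0.074]
   0.09 [ 0.393 -0.287  0.085] [ 0.419 -0.261  0.096]
 rack ((398.65704345703125, -272.4219970703125), (84.7640380859375, 58.641868591308594), 83.54808044433594)
 key [0.5031 0.0038 0.1062] [0.503  0.0033 0.1066] 25
 deck ((544.1742553710938, 11.322052001953125), (348.04638671875, 589.3098754882812), 4.117681980133057) 2968
 rim [269, 169, 23, 10, 101] 602 171 41
 rim [299, 177, 23, 12, 169] 622 48 44
 rim [292, 198, 8, 5, 16] 503 1 14
```

>>> {"fn": "jog_arm", "kwargs": {"plan": "-25 -33 -30 0 0 0 1; -55 -70 -60 0 0 -0.1 1; -85 -110 -93 0 0 -0.2 1; -115 -149 -93 0 0 -0.3 1; -145 -188 -93 0 0 -0.4 1"}}

```text
time: 1.5
tcp_pos: [0.2953, -0.4269, 0.2816]
ee_rot: [180.0, -0.1, -52.3]
wrist_force: [0.4, 0.1, -0.9]
grip_width: 0.0942
```

```bash
cat >> h.py <<'E'
from scipy.spatial.transform import Rotation as Ro
def delta(target,yaw=None):
    o=robot.get_obs(); R=Ro.from_euler('xyz',o['ee_rot'],degrees=True)
    T=R if yaw is None else Ro.from_euler('xyz',[180,0,yaw],degrees=True)
    print('mm',(R.inv().apply(np.array(target)-o['tcp_pos'])*1000).round(1),'rad',(R.inv()*T).as_rotvec().round(3),'| tcp',np.round(o['tcp_pos'],4),np.round(o['ee_rot'],2),'F',np.round(o['wrist_force'],1),'w',round(o['grip_width'],4),'t',o['time'])
E
python3 -c "
from h import *
delta([.414,-.273,.28],-6)"
```

```text
mm [ -49.3 -188.     1.4] rad [ 0.001 -0.002 -0.809] | tcp [ 0.2953 -0.4269  0.2816] [ 1.7998e+02 -1.4000e-01 -5.2330e+01] F [ 0.4  0.1 -0.9] w 0.0942 t 1.5
```

>>> {"fn": "jog_arm", "kwargs": {"plan": "-10 -40 0 0 0 -0.12 1; -20 -80 0 0 0 -0.24 1; -32 -120 1 0 0 -0.36 1; -42 -155 1 0 0 -0.5 1; -49 -188 1 0 0 -0.62 1"}}

```text
time: 2.0
tcp_pos: [0.4144, -0.2731, 0.2794]
ee_rot: [180.0, -0.0, -16.7]
wrist_force: [0.6, -1.8, -0.9]
grip_width: 0.0938
```

```bash
python3 -c "
from h import *
delta([.414,-.273,.28],-6)
K,im,d=snap('wrist','w1.png'); print((-np.array(K['R']).T@K['t']).round(3))"
```

```text
mm [-0.5 -0.  -0.6] rad [ 0.    -0.    -0.186] | tcp [ 0.4144 -0.2731  0.2794] [ 1.7998e+02 -2.0000e-02 -1.6660e+01] F [ 0.6 -1.8 -0.9] w 0.0938 t 2.0
[ 0.436 -0.197  0.477]
```

View pics/w1.png

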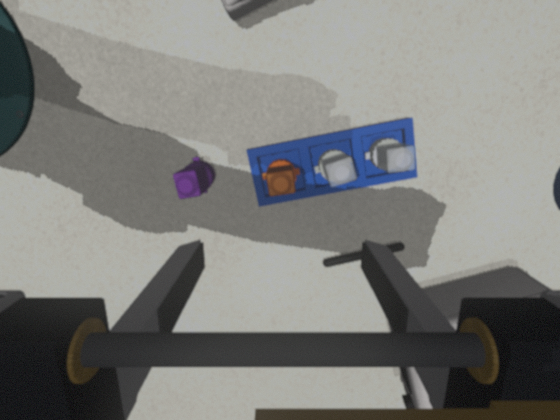

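The wrist view shows the amber tube at (281,180) in the left well, with what may be lugs on its left and right. I'll zoom in on it.

```bash
python3 - <<'E'
from h import *
K,im,d=snap('wrist'); a=im[145:215,235:330]
cv2.imwrite('pics/w1z.png',cv2.resize(a,None,fx=8,fy=8,interpolation=cv2.INTER_CUBIC)[:,:,::-1])
V,U=np.mgrid[0:420,0:560]; P=world(K,d,U,V); x,y,z=P[...,0],P[...,1],P[...,2]
m=(z>.085)&(z<.097)&(np.hypot(x-.415,y+.272)<.03)&(d>0)
print(m.sum(),P[m].mean(0).round(4),cv2.minAreaRect(P[m][:,:2].astype(np.float32)*1000))
m=(z>.010)&(z<.025)&(np.hypot(x-.415,y+.272)<.035)&(d>0)
print(proj(K,[[.415,-.272,.091],[.415,-.272,.02]]))
E
```

```text
540 [ 0.413  -0.2714  0.0887] ((412.9090576171875, -271.77313232421875), (29.112314224243164, 32.83334732055664), 80.35748291015625)
[[280.77562891 187.05213004]
 [280.8821761  176.52915482]]
```

View pics/w1z.png

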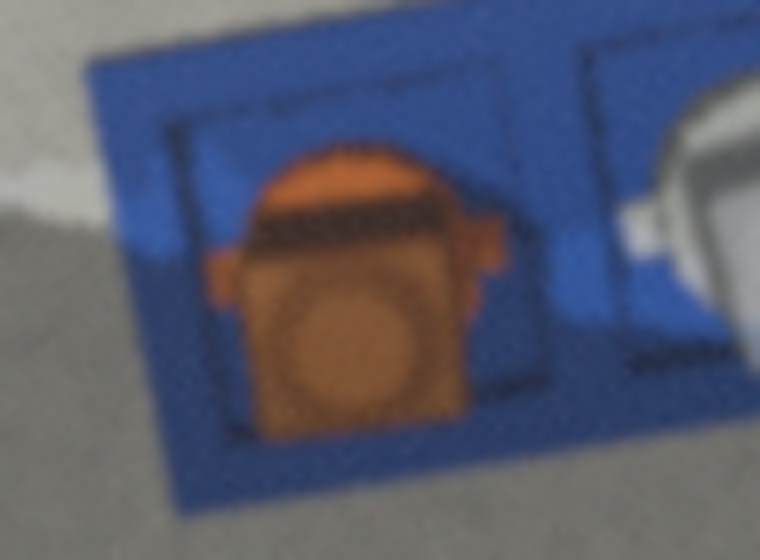

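The lugs point along world yaw ≈ -9°, so the flats face about 81°. I'll turn the tool to yaw +81 (about 98° anticlockwise), which keeps the last joint central for the twist.

>>> {"fn": "jog_arm", "kwargs": {"plan": "0 0 10 0 0 -0.14 1; 0 0 20 0 0 -0.28 1; 0 0 30 0 0 -0.42 1; 0 0 40 0 0 -0.56 0.6; 0 0 50 0 0 -0.7 0.6"}}

```text
time: 2.6
tcp_pos: [0.4132, -0.2754, 0.2287]
ee_rot: [180.0, 0.0, 23.3]
wrist_force: [1.2, -0.3, -0.2]
grip_width: 0.0812
```

>>> {"fn": "jog_arm", "kwargs": {"plan": "0 0 10 0 0 -0.14 0.4; 0 0 20 0 0 -0.28 0.4; 0 0 30 0 0 -0.42 0.4; 0 0 40 0 0 -0.56 0.4; 0 0 50 0 0 -0.7 0.4"}}

```text
time: 3.1
tcp_pos: [0.4132, -0.2754, 0.1787]
ee_rot: [-180.0, 0.0, 63.4]
wrist_force: [0.2, -0.5, 0.1]
grip_width: 0.0659
```

```bash
python3 -c "
from h import *
delta([.413,-.272,.064],81); print(robot.get_obs()['q'])"
```

```text
mm [  3.   -1.7 114.7] rad [-0.     0.    -0.307] | tcp [ 0.4132 -0.2754  0.1787] [-1.800e+02  1.000e-02  6.341e+01] F [ 0.2 -0.5  0.1] w 0.0659 t 3.1
[ 56.0307397   13.25620198 -29.54757365 110.14028496   7.63345892
  58.50715374  86.54864173]
```

>>> {"fn": "jog_arm", "kwargs": {"plan": "3 -1.5 20 0 0 -0.15 0.4; 3 -1.5 60 0 0 -0.307 0.4; 3 -1.5 95 0 0 -0.307 0.4; 3 -1.5 114 0 0 -0.307 0.4; 3 -1.5 114 0 0 -0.307 0.4"}}

```text
time: 3.6
tcp_pos: [0.412, -0.2711, 0.063]
ee_rot: [-179.8, -0.1, 80.7]
wrist_force: [0.2, -0.7, 0.5]
grip_width: 0.0659
```

```bash
python3 - <<'E'
from h import *
delta([.413,-.272,.064],81)
K,im,d=snap('wrist'); cv2.imwrite('pics/w2.png',im[:,:,::-1])
print(proj(K,[[.413,-.272,.091]]))
E
```

```text
mm [-0.7  1.1 -1. ] rad [-0.004 -0.002 -0.005] | tcp [ 0.412  -0.2711  0.063 ] [-1.7979e+02 -1.1000e-01  8.0700e+01] F [ 0.2 -0.7  0.5] w 0.0659 t 3.6
[[281.54634456 264.10282821]]
```

View pics/w2.png

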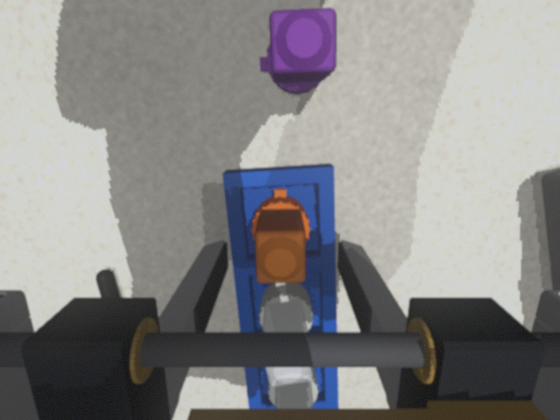

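The tube (281,258) sits centred between the fingers with its flats facing them, so I close on it.

>>> {"fn": "jog_arm", "kwargs": {"plan": "0 0 0 0 0 0 -1; 0 0 0 0 0 0 -1; 0 0 0 0 0 0 -1; 0 0 0 0 0 0 -1; 0 0 0 0 0 0 -1", "force": 25}}

```text
time: 4.15
tcp_pos: [0.4137, -0.2715, 0.0654]
ee_rot: [180.0, 0.0, 80.8]
wrist_force: [-0.9, -0.5, 1.4]
grip_width: 0.0297
```

>>> {"fn": "jog_arm", "kwargs": {"plan": "0 0 -10 0 0 0 -1; 0 0 -40 0 0 0 -1; 0 0 -80 0 0 0 -1; 0 0 -120 0 0 0 -1; 0 0 -150 0 0 0 -1"}}

```text
time: 4.65
tcp_pos: [0.414, -0.2712, 0.2181]
ee_rot: [179.9, 0.0, 80.8]
wrist_force: [0.4, -0.2, -1.4]
grip_width: 0.0292
```

```bash
python3 - <<'E'
from h import *
delta([.55,-.1,.26],68)
V,U=np.mgrid[0:420,0:560]
for c in('scene',):
    K,im,d=snap(c); P=world(K,d,U,V); x,y,z=P[...,0],P[...,1],P[...,2]
    print(proj(K,[[.621,.05,.113]]))
    cv2.imwrite('pics/st.png',cv2.resize(im[190:290,270:420],None,fx=5,fy=5,interpolation=cv2.INTER_CUBIC)[:,:,::-1])
E
```

```text
mm [190.7 107.  -41.8] rad [0.002 0.001 0.224] | tcp [ 0.414  -0.2712  0.2181] [1.7991e+02 4.0000e-02 8.0820e+01] F [ 0.4 -0.2 -1.4] w 0.0292 t 4.65
[[339.27332905 232.94033478]]
```

```bash
python3 - <<'E'
from h import *
delta([.69,.02,.215],68)
E
```

```text
mm [332.1 224.3   7.2] rad [0.006 0.002 0.224] | tcp [ 0.4155 -0.2721  0.222 ] [179.68   0.18  80.82] F [ 1.9 -0.4  5.8] w 0.0291 t 4.7
```

View pics/st.png

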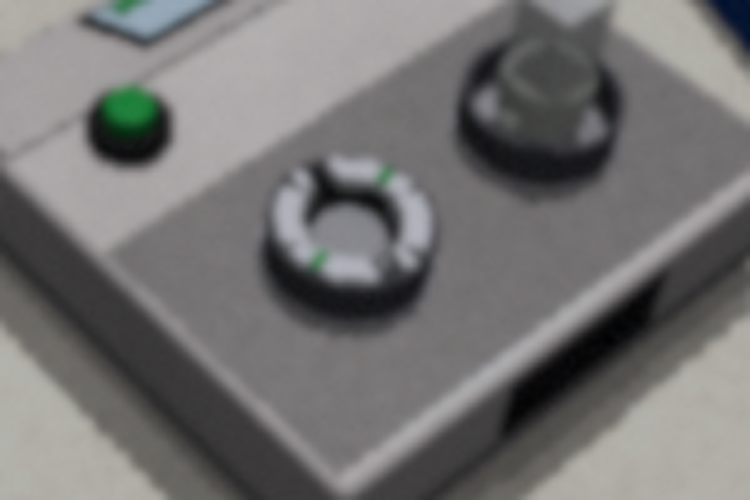

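The collar's slots show dark at (320,180) and (395,262) in the crop, and the green pocket marks at (385,172) and (318,262). I'll move in for a close wrist view.

>>> {"fn": "jog_arm", "kwargs": {"plan": "33 22 1 0 0 0.02 -1; 66 45 2 0 0 0.04 -1; 100 67 3 0 0 0.07 -1; 133 90 3 0 0 0.1 -1; 166 112 4 0 0 0.12 -1"}}

```text
time: 5.2
tcp_pos: [0.5517, -0.1241, 0.2116]
ee_rot: [180.0, -0.0, 73.8]
wrist_force: [-0.2, -1.1, -1.4]
grip_width: 0.0293
```

>>> {"fn": "jog_arm", "kwargs": {"plan": "33 22 1 0 0 0.02 -1; 66 45 2 0 0 0.04 -1; 100 67 3 0 0 0.07 -1; 125 86 3 0 0 0.1 -1; 140 96 3 0 0 0.1 -1"}}

```text
time: 5.7
tcp_pos: [0.6829, -0.0152, 0.2079]
ee_rot: [-179.9, -0.1, 68.2]
wrist_force: [-0.1, 0.2, -0.0]
grip_width: 0.0292
```

```bash
python3 - <<'E'
from h import *
delta([.69,.02,.215],68); print(robot.get_obs()['q'].round(0))
K,im,d=snap('wrist','w3.png'); print(proj(K,[[.621,.05,.113],[.508,.002,.105]]))
E
```

```text
mm [35.3 -6.5 -7. ] rad [-0.001 -0.001  0.004] | tcp [ 0.6829 -0.0152  0.2079] [-1.7994e+02 -5.0000e-02  6.8230e+01] F [-0.1  0.2 -0. ] w 0.0292 t 5.7
[ 22.  33. -35.  81.  19.  72.  53.]
[[325.99296662 113.83649256]
 [222.58130244   2.22287099]]
```

View pics/w3.png

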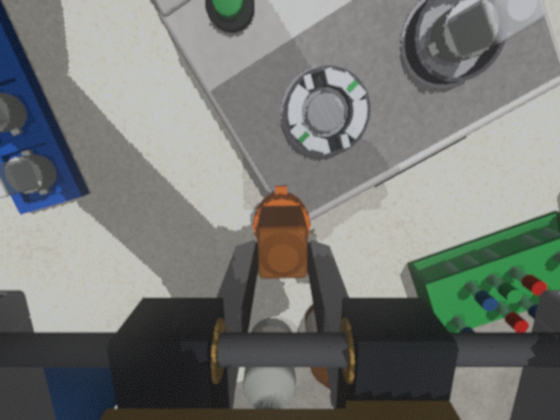

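The station shows clearly at (327,112): slots at about (318,76) and (338,146), green marks at (351,87) and (304,137), and the start key at (229,5). I'll fit these on the plane z = 0.113.

```bash
python3 - <<'E'
from h import *
K=robot.get_calibration('wrist'); im,d=robot.camera('wrist')
f=210/np.tan(np.radians(K['fovy'])/2); R=np.array(K['R']); C=-R.T@K['t']
def plane(u,v,h):
    r=np.stack([(np.asarray(u)-K['cx'])/f,(np.asarray(v)-K['cy'])/f,np.ones(np.shape(u))],-1)@R
    return C+r*((h-C[2])/r[...,2])[...,None]
hsv=cv2.cvtColor(im,cv2.COLOR_RGB2HSV); V,U=np.mgrid[0:420,0:560]
near=np.hypot(U-327,V-112)<50
X=plane(U,V,.113)
wh=near&(hsv[...,2]>165)&(hsv[...,1]<60)&(np.hypot(U-327,V-112)>22)
e=cv2.minEnclosingCircle(X[wh][:,:2].astype(np.float32)*1000); print('white',wh.sum(),e)
g=near&(hsv[...,0]>45)&(hsv[...,0]<90)&(hsv[...,1]>100); 
n,l,s,ce=cv2.connectedComponentsWithStats(g.astype(np.uint8)); ce=[c for c,k in zip(ce[1:],s[1:]) if k[4]>5]; print(ce)
p=np.array([plane(*c,.113) for c in ce]); print(p.round(4),'mid',p.mean(0))
c0=np.array(e[0])/1000
# angular intensity profile about centre at radius 26mm
for c in (c0,p.mean(0)[:2]):
  a=np.radians(np.arange(0,360,4)); prof=[]
  for t in a:
    pts=np.array([[*(c+r*np.array([np.cos(t),np.sin(t)])),.113] for r in (.0245,.0255,.0265)]); uv=proj(K,pts).astype(np.float32)
    prof.append(cv2.remap(hsv[...,2],uv[:,:1],uv[:,1:],cv2.INTER_LINEAR).mean())
  print(np.round(c,4),[(int(np.degrees(t)),int(v)) for t,v in zip(a,prof) if v<120])
for q in p-[*c0,.113]: print('green ang',np.degrees(np.arctan2(q[1],q[0])))
k=(hsv[...,0]>45)&(hsv[...,0]<90)&(hsv[...,1]>100)&(V<25)&(abs(U-230)<30); q=plane(U,V,.107)[k]; print('key',q.min(0),q.max(0))
E
```

```text
white 2079 ((619.7959594726562, 51.753273010253906), 35.27447509765625)
[array([350. ,  85.5]), array([301.11428571, 137.        ])]
[[0.6074 0.0782 0.113 ]
 [0.6321 0.0247 0.113 ]] mid [0.61975128 0.05144261 0.113     ]
[0.6198 0.0518] [(0, 53), (4, 70), (164, 87), (168, 57), (172, 60), (176, 65), (180, 62), (184, 61), (188, 109), (344, 63), (348, 59), (352, 56), (356, 55)]
[0.6198 0.0514] [(0, 52), (4, 64), (164, 74), (168, 57), (172, 62), (176, 66), (180, 61), (184, 62), (344, 70), (348, 60), (352, 57), (356, 56)]
green ang 115.1252631113156
green ang -65.5397590254853
key [ 0.50433126 -0.00575203  0.107     ] [0.51994117 0.01720597 0.107     ]
```

Station centre is (0.6198, 0.0516). The slots lie on the 174.8° axis, so the tool should enter at yaw ≈ 84.8 and lock at ≈ 24.8, about 16° off the design angle and within the stated tolerance. Next I check where the tube sits in the hand.

```bash
python3 - <<'E'
from h import *
V,U=np.mgrid[0:420,0:560]
K,im,d=snap('wrist'); o=robot.get_obs(); P=world(K,d,U,V)
hsv=cv2.cvtColor(im,cv2.COLOR_RGB2HSV)
am=(hsv[...,0]>3)&(hsv[...,0]<20)&(hsv[...,1]>100)&(abs(U-283)<40)&(abs(V-235)<60)&(d>0)
z=P[am][:,2]; print(np.percentile(z,[1,10,50,90,99]).round(4))
top=am&(P[...,2]>np.percentile(z,97)-.005); q=P[top]
r=cv2.minAreaRect(q[:,:2].astype(np.float32)*1000); print(top.sum(),q.mean(0),r)
Rm=Ro.from_euler('xyz',o['ee_rot'],degrees=True)
print('in tool',Rm.inv().apply(np.r_[np.array(r[0])/1000,np.median(q[:,2])]-o['tcp_pos'])*1000)
delta([.6198,.0516,.19],84.8)
E
```

```text
[0.1612 0.178  0.2281 0.234  0.2349]
1467 [ 0.67894102 -0.01386889  0.23276936] ((680.0440063476562, -14.085193634033203), (27.45709228515625, 27.193796157836914), 67.50306701660156)
in tool [  1.40319199  -2.55241212 -25.41928457]
mm [ 40.1 -82.8  18. ] rad [-0.001 -0.001 -0.288] | tcp [ 0.6819 -0.0163  0.2078] [-1.7994e+02 -3.0000e-02  6.8290e+01] F [-0.5 -0.5 -2.6] w 0.0294 t 5.85
```

>>> {"fn": "jog_arm", "kwargs": {"plan": "8 -16 0 0 0 -0.06 -1; 16 -32 0 0 0 -0.13 -1; 24 -48 0 0 0 -0.2 -1; 32 -64 0 0 0 -0.26 -1; 39.3 -80.3 6 0 0 -0.288 -1"}}

```text
time: 6.35
tcp_pos: [0.6212, 0.0482, 0.203]
ee_rot: [179.9, 0.0, 84.8]
wrist_force: [0.2, 0.2, -1.8]
grip_width: 0.029
```

>>> {"fn": "jog_arm", "kwargs": {"plan": "0 0 0 0 0 0 -1"}}

```text
time: 6.45
tcp_pos: [0.62, 0.0495, 0.2022]
ee_rot: [-180.0, 0.0, 84.8]
wrist_force: [-0.9, 0.7, -1.3]
grip_width: 0.0296
```

```bash
python3 - <<'E'
from h import *
delta([.6219,.0500,.1735],84.8)
K,im,d=snap('wrist','w4.png')
E
```

```text
mm [ 0.6  1.9 28.7] rad [-0.001  0.     0.   ] | tcp [0.62   0.0495 0.2022] [-1.7996e+02  2.0000e-02  8.4820e+01] F [-0.9  0.7 -1.3] w 0.0296 t 6.45
```

View pics/w4.png

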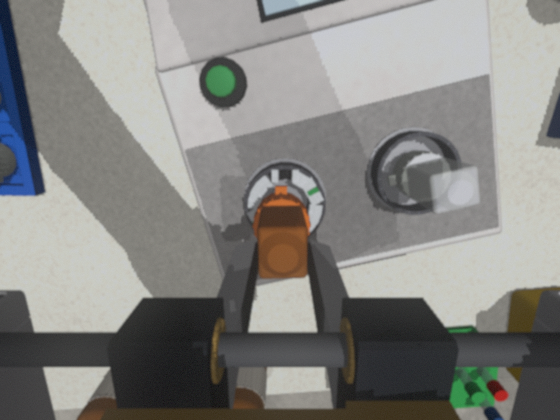

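The lug (281,190) lines up with the slot (285,173), and the key shows at (222,82). I'll check tube against ring with averaged readings.

```bash
python3 - <<'E'
from h import *
V,U=np.mgrid[0:420,0:560]; out=[]; T=[];A=[]
for i in range(5):
    o=robot.get_obs(); T.append(np.r_[o['tcp_pos'],o['ee_rot'][2]])
    K,im,d=snap('wrist'); Rm=Ro.from_euler('xyz',[180,0,84.8],degrees=True)
    P=world(K,d,U,V); hsv=cv2.cvtColor(im,cv2.COLOR_RGB2HSV)
    f=210/np.tan(np.radians(K['fovy'])/2); R=np.array(K['R']); C=-R.T@K['t']
    r=np.stack([(U-K['cx'])/f,(V-K['cy'])/f,np.ones(U.shape)],-1)@R
    X=C+r*((.113-C[2])/r[...,2])[...,None]
    wh=(hsv[...,2]>165)&(hsv[...,1]<60)&(np.hypot(U-285,V-203)<45)&(V<235)
    x=Rm.inv().apply(X[wh]-o['tcp_pos'])*1000
    # outer edge circle fit: extreme per-angle points
    c=np.array([0,0.])+np.median(x[:,:2],0)
    from scipy.optimize import least_squares
    c=np.array([0.,0.])
    for _ in range(4):
        ang=np.degrees(np.arctan2(*(x[:,:2]-c).T[::-1]))//6; rad=np.hypot(*(x[:,:2]-c).T)
        E=np.array([x[ang==k][np.argmax(rad[ang==k]),:2] for k in np.unique(ang) if (ang==k).sum()>3 and rad[ang==k].max()>26])
        s=least_squares(lambda p:np.hypot(*(E-p[:2]).T)-p[2],[*c,31],loss='soft_l1'); c=s.x[:2]
    am=(hsv[...,0]>3)&(hsv[...,0]<20)&(hsv[...,1]>100)&(abs(U-283)<30)&(abs(V-250)<40)&(d>0)
    z=P[am][:,2]; top=am&(P[...,2]>np.percentile(z,97)-.004)
    y=Rm.inv().apply(P[top]-o['tcp_pos'])*1000; b=cv2.minAreaRect(y[:,:2].astype(np.float32))
    k=(hsv[...,0]>45)&(hsv[...,0]<90)&(hsv[...,1]>100)&(np.hypot(U-222,V-82)<30)
    q=(C+r*((.107-C[2])/r[...,2])[...,None])[k]; kd=P[k&(d>0)]
    print('ring',s.x.round(2),len(E),'top',np.round(b[0],2),np.round(b[1],1),'key',((q.min(0)+q.max(0))/2).round(4),np.ptp(q,0).round(3),np.median(kd,0).round(4))
T=np.array(T); print(T.mean(0).round(4),T.std(0).round(4))
E
```

```text
ring [ 3.41 -2.1  33.47] 34 top [-0.18 -2.93] [24.3 25.5] key [0.5073 0.0069 0.107 ] [0.024 0.024 0.   ] [0.507  0.0068 0.1068]
ring [ 4.08 -2.79 33.48] 33 top [-0.38 -2.67] [24.3 25.1] key [0.5072 0.007  0.107 ] [0.024 0.024 0.   ] [0.5072 0.0069 0.1068]
ring [ 4.29 -3.13 33.51] 33 top [-0.36 -2.48] [24.8 24.4] key [0.5075 0.0071 0.107 ] [0.024 0.024 0.   ] [0.5071 0.007  0.1067]
ring [ 4.04 -3.2  33.54] 34 top [-0.1  -2.56] [25.  24.7] key [0.5072 0.0071 0.107 ] [0.023 0.024 0.   ] [0.5071 0.0069 0.1067]
ring [ 3.99 -3.28 33.61] 33 top [-0.18 -2.34] [24.9 24.6] key [0.5073 0.007  0.107 ] [0.023 0.024 0.   ] [0.507  0.0068 0.1067]
[6.21900e-01 4.77000e-02 2.02400e-01 8.46072e+01] [0.0004 0.0003 0.0001 0.0427]
```

>>> {"fn": "jog_arm", "kwargs": {"plan": "2 0 0 0 0 0 -1; 4 -0.5 8 0 0 0 -1; 4 -0.5 18 0 0 0 -1; 4 -0.5 27 0 0 0 -1; 4 -0.5 27 0 0 0 -1"}}

```text
time: 7.25
tcp_pos: [0.6209, 0.0525, 0.1732]
ee_rot: [-179.9, 0.0, 84.7]
wrist_force: [-1.1, 0.1, -1.9]
grip_width: 0.0293
```

>>> {"fn": "jog_arm", "kwargs": {"plan": "0 0 1.5 0 0 0 -1; 0 0 3 0 0 0 -1; 0 0 4.5 0 0 0 -1; 0 0 6 0 0 0 -1; 0 0 6 0 0 0 -1"}}

```text
time: 7.75
tcp_pos: [0.6217, 0.0527, 0.169]
ee_rot: [-180.0, 0.0, 84.7]
wrist_force: [0.2, 0.6, -1.4]
grip_width: 0.0291
```

>>> {"fn": "jog_arm", "kwargs": {"plan": "0 0 1 0 0 0 -1; 0 0 2 0 0 0 -1; 0 0 2.5 0 0 0 -1; 0 0 2.5 0 0 0 -1; 0 0 2.5 0 0 0 -1"}}

```text
time: 8.25
tcp_pos: [0.6218, 0.0528, 0.1666]
ee_rot: [-180.0, -0.0, 84.7]
wrist_force: [0.1, -0.7, -1.0]
grip_width: 0.0291
```

>>> {"fn": "jog_arm", "kwargs": {"plan": "0 0 1 0 0 0 -1; 0 0 2 0 0 0 -1; 0 0 3 0 0 0 -1; 0 0 3 0 0 0 -1; 0 0 3 0 0 0 -1"}}

```text
time: 8.75
tcp_pos: [0.6218, 0.0528, 0.1636]
ee_rot: [-180.0, -0.0, 84.7]
wrist_force: [0.7, -0.5, -0.1]
grip_width: 0.0291
```

>>> {"fn": "jog_arm", "kwargs": {"plan": "0 0 1 0 0 0 -1; 0 0 2 0 0 0 -1; 0 0 3 0 0 0 -1; 0 0 3 0 0 0 -1; 0 0 3 0 0 0 -1"}}

```text
time: 9.25
tcp_pos: [0.6218, 0.0528, 0.1606]
ee_rot: [-180.0, -0.0, 84.7]
wrist_force: [0.3, 0.0, -1.2]
grip_width: 0.0295
```

>>> {"fn": "jog_arm", "kwargs": {"plan": "0 0 1 0 0 0 -1; 0 0 2 0 0 0 -1; 0 0 3 0 0 0 -1; 0 0 3 0 0 0 -1; 0 0 3 0 0 0 -1"}}

```text
time: 9.75
tcp_pos: [0.6218, 0.0528, 0.1577]
ee_rot: [180.0, -0.0, 84.7]
wrist_force: [-1.3, 0.1, 1.5]
grip_width: 0.0292
```

```bash
python3 -c "
from h import *
delta([.6218,.0528,.1528],84.8); print(robot.get_obs()['ft_torque'])"
```

```text
mm [ 0.  -0.   4.9] rad [ 0.    -0.    -0.002] | tcp [0.6218 0.0528 0.1577] [180.    -0.    84.68] F [-1.3  0.1  1.5] w 0.0292 t 9.75
[-0.01151704 -0.11958624  0.03900407]
```

>>> {"fn": "jog_arm", "kwargs": {"plan": "0 0 1.5 0 0 0 -1; 0 0 3 0 0 0 -1; 0 0 4.5 0 0 0 -1; 0 0 4.5 0 0 0 -1; 0 0 4.5 0 0 0 -1", "force": 35}}

```text
time: 10.25
tcp_pos: [0.6219, 0.0528, 0.1532]
ee_rot: [180.0, -0.0, 84.7]
wrist_force: [-0.4, -0.5, 5.0]
grip_width: 0.0287
```

>>> {"fn": "jog_arm", "kwargs": {"plan": "0 0 1 0 0 0 -1; 0 0 2 0 0 0 -1; 0 0 2.8 0 0 0 -1; 0 0 2.8 0 0 0 -1; 0 0 2.8 0 0 0 -1"}}

```text
time: 10.75
tcp_pos: [0.622, 0.0527, 0.1506]
ee_rot: [180.0, -0.0, 84.7]
wrist_force: [0.3, -1.3, 6.9]
grip_width: 0.0289
```

```bash
python3 - <<'E'
from h import *
F=[]
for i in range(6):
    o=robot.get_obs(); F.append(np.r_[o['wrist_force'],o['ft_torque'],o['tcp_pos'][2]]); robot.camera('wrist')
print(np.mean(F,0).round(3),np.std(F,0).round(3))
E
```

```text
[-0.152 -1.265  6.838 -0.257 -0.08   0.025  0.151] [0.403 0.44  0.354 0.014 0.014 0.024 0.   ]
```

>>> {"fn": "jog_arm", "kwargs": {"plan": "0 0 0.7 0 0 0 -1; -0.2 0 0.7 0 0 0.07 -1; -0.35 0 0.7 0 0 0.14 -1; -0.5 -0.05 0.7 0 0 0.2 -1; -0.5 -0.05 0.7 0 0 0.2 -1"}}

```text
time: 11.55
tcp_pos: [0.6219, 0.0527, 0.1501]
ee_rot: [180.0, -0.0, 73.1]
wrist_force: [-0.6, -0.2, 7.5]
grip_width: 0.0286
```

```bash
cat > f.py <<'E'
from h import *
F=[]
for i in range(3):
    o=robot.get_obs(); F.append(np.r_[o['wrist_force'],o['ft_torque'],o['tcp_pos'],o['ee_rot'][2]]); robot.camera('wrist')
print(np.mean(F,0).round(4))
E
python3 f.py
```

```text
[-6.98000e-01 -1.99100e-01  7.23040e+00  2.18900e-01 -3.55000e-02
 -2.10000e-03  6.21900e-01  5.27000e-02  1.50100e-01  7.31791e+01]
```

>>> {"fn": "jog_arm", "kwargs": {"plan": "-0.25 0 0 0 0 0.1 -1; -0.5 -0.05 0 0 0 0.2 -1; -0.75 -0.1 0 0 0 0.3 -1; -1 -0.2 0 0 0 0.4 -1; -1 -0.2 0 0 0 0.4 -1"}}

```text
time: 12.2
tcp_pos: [0.6215, 0.052, 0.1501]
ee_rot: [180.0, -0.1, 50.1]
wrist_force: [0.1, -0.1, 6.7]
grip_width: 0.0286
```

```bash
python3 f.py
```

```text
[ 3.86700e-01  7.39700e-01  7.13380e+00  3.37800e-01 -1.99400e-01
 -3.65000e-02  6.21500e-01  5.19000e-02  1.50100e-01  5.02284e+01]
```

>>> {"fn": "jog_arm", "kwargs": {"plan": "-0.25 0 0 0 0 0.1 -1; -0.5 -0.05 0 0 0 0.2 -1; -0.75 -0.1 0 0 0 0.3 -1; -0.95 -0.15 0 0 0 0.38 -1; -0.95 -0.15 0 0 0 0.38 -1"}}

```text
time: 12.85
tcp_pos: [0.6209, 0.0513, 0.1502]
ee_rot: [180.0, -0.1, 28.4]
wrist_force: [0.8, 1.6, 7.4]
grip_width: 0.0287
```

```bash
python3 f.py
```

```text
[ 5.47200e-01  7.98700e-01  6.73010e+00  2.93600e-01 -3.08300e-01
 -1.71000e-02  6.20900e-01  5.13000e-02  1.50200e-01  2.84752e+01]
```

>>> {"fn": "jog_arm", "kwargs": {"plan": "-0.05 0 0 0 0 0.02 -1; -0.1 0 0 0 0 0.04 -1; -0.15 0 0 0 0 0.06 -1; -0.15 0 0 0 0 0.06 -1"}}

```text
time: 13.4
tcp_pos: [0.6208, 0.0513, 0.1502]
ee_rot: [-180.0, -0.1, 25.1]
wrist_force: [0.1, 1.6, 6.9]
grip_width: 0.0288
```

```bash
python3 f.py
```

```text
[ 3.12800e-01  1.34920e+00  7.35750e+00  3.25300e-01 -3.53800e-01
  2.23000e-02  6.20800e-01  5.13000e-02  1.50200e-01  2.50987e+01]
```

>>> {"fn": "jog_arm", "kwargs": {"plan": "0 0 0 0 0 0.02 -1; -0.1 0 0 0 0 0.04 -1; -0.1 0 0 0 0 0.05 -1; -0.1 0 0 0 0 0.05 -1"}}

```text
time: 13.95
tcp_pos: [0.6207, 0.0512, 0.1502]
ee_rot: [-180.0, -0.1, 22.2]
wrist_force: [1.6, 1.1, 7.1]
grip_width: 0.0288
```

```bash
python3 f.py
```

```text
[ 1.07220e+00  1.15710e+00  7.38950e+00  3.47300e-01 -3.55600e-01
 -7.20000e-03  6.20700e-01  5.12000e-02  1.50200e-01  2.22418e+01]
```

>>> {"fn": "jog_arm", "kwargs": {"plan": "0 0 0 0 0 0.01 -1; 0 0 0 0 0 0.02 -1; 0 0 0 0 0 0.03 -1; 0 0 0 0 0 0.03 -1"}}

```text
time: 14.5
tcp_pos: [0.6207, 0.0511, 0.1502]
ee_rot: [-180.0, -0.1, 20.5]
wrist_force: [0.9, 1.2, 7.5]
grip_width: 0.0286
```

```bash
python3 f.py
```

```text
[ 0.6579  1.0984  6.8405  0.2871 -0.4006  0.0578  0.6207  0.0512  0.1501
 20.524 ]
```

>>> {"fn": "jog_arm", "kwargs": {"plan": "0 0 0 0 0 0.01 -1; 0 0 0 0 0 0.02 -1; 0 0 0 0 0 0.03 -1; 0 0 0 0 0 0.03 -1"}}

```text
time: 15.05
tcp_pos: [0.6208, 0.0512, 0.1502]
ee_rot: [-180.0, -0.1, 18.8]
wrist_force: [1.2, 0.8, 6.8]
grip_width: 0.0288
```

```bash
python3 f.py
```

```text
[ 0.6563  0.6836  6.6562  0.3073 -0.5572  0.2606  0.6208  0.0512  0.1502
 18.8208]
```

I feel the hard stop (torque rising to 0.26 N·m at about 20°). I'll ease off the twist slightly and let the spring lift the tube.

>>> {"fn": "jog_arm", "kwargs": {"plan": "0 0 0 0 0 -0.03 -1; 0 0 -1 0 0 -0.05 -1; 0 0 -2 0 0 -0.05 -1; 0 0 -3 0 0 -0.05 -1; 0 0 -3 0 0 -0.05 -1"}}

```text
time: 15.7
tcp_pos: [0.6207, 0.051, 0.153]
ee_rot: [-180.0, -0.1, 21.7]
wrist_force: [1.6, 0.0, 5.2]
grip_width: 0.029
```

```bash
python3 f.py
```

```text
[ 1.5306  0.8544  4.8399  0.3122 -0.69    0.0337  0.6206  0.051   0.1529
 21.671 ]
```

>>> {"fn": "jog_arm", "kwargs": {"plan": "0 0 -0.5 0 0 0 -1; 0 0 -1 0 0 0 -1; 0 0 -1.3 0 0 0 -1; 0 0 -1.3 0 0 0 -1"}}

```text
time: 16.25
tcp_pos: [0.6203, 0.0507, 0.1539]
ee_rot: [-180.0, -0.0, 21.7]
wrist_force: [1.7, 1.6, 3.1]
grip_width: 0.0291
```

```bash
python3 f.py
```

```text
[ 2.04000e+00  1.40240e+00  3.94920e+00  4.69200e-01 -8.88400e-01
  1.07000e-02  6.20300e-01  5.07000e-02  1.53900e-01  2.16593e+01]
```

The vertical force fell with the lift, to about 5 N of spring load, as it should when locked. I release.

>>> {"fn": "jog_arm", "kwargs": {"plan": "0 0 0 0 0 0 0.3; 0 0 0 0 0 0 0.3; 0 0 0 0 0 0 0.3; 0 0 0 0 0 0 0.3; 0 0 0 0 0 0 0.3"}}

```text
time: 16.9
tcp_pos: [0.6201, 0.0506, 0.1538]
ee_rot: [-180.0, 0.0, 21.7]
wrist_force: [-0.1, -0.2, 0.4]
grip_width: 0.0606
```

```bash
python3 f.py; python3 -c "
from h import *
delta([.507,.0068,.25])"
```

```text
[-4.01800e-01 -1.50200e-01 -4.11700e-01 -4.43000e-02 -1.39900e-01
 -1.97000e-02  6.20100e-01  5.06000e-02  1.53800e-01  2.16588e+01]
mm [-121.4   -1.1  -96.1] rad [0. 0. 0.] | tcp [0.6202 0.0506 0.1539] [-1.800e+02  1.000e-02  2.166e+01] F [-0.3  0.3 -0.1] w 0.0614 t 17.05
```

>>> {"fn": "jog_arm", "kwargs": {"plan": "0 0 -20 0 0 0 0.3; 0 0 -50 0 0 0 0.3; 0 0 -80 0 0 0 0.3; 0 0 -100 0 0 0 0.3; 0 0 -100 0 0 0 0.3"}}

```text
time: 17.55
tcp_pos: [0.6214, 0.0509, 0.2568]
ee_rot: [179.9, -0.2, 21.7]
wrist_force: [0.2, -0.5, 0.7]
grip_width: 0.061
```

```bash
python3 f.py; python3 - <<'E'
from h import *
K,im,d=snap('wrist','w5.png'); delta([.507,.0068,.14])
V,U=np.mgrid[0:420,0:560]; P=world(K,d,U,V); hsv=cv2.cvtColor(im,cv2.COLOR_RGB2HSV)
am=(hsv[...,0]>3)&(hsv[...,0]<20)&(hsv[...,1]>100)&(d>0)&(np.hypot(P[...,0]-.62,P[...,1]-.051)<.05)
z=P[am][:,2]; top=am&(P[...,2]>np.percentile(z,97)-.004)
print(np.median(P[top],0),cv2.minAreaRect(P[top][:,:2].astype(np.float32)*1000),'expect top',.113-.0175+.085)
E
```

```text
[ 8.33000e-02 -1.70700e-01 -3.37400e-01 -2.10000e-02 -1.28200e-01
 -1.59000e-02  6.20800e-01  5.07000e-02  2.55200e-01  2.16555e+01]
mm [-120.8   -0.9  113. ] rad [0. 0. 0.] | tcp [0.6198 0.0505 0.2528] [-1.7997e+02  8.0000e-02  2.1660e+01] F [-1.  -0.7  0.4] w 0.0615 t 17.75
[0.64333398 0.08010608 0.39546554] ((624.0609130859375, 72.35929870605469), (69.6941146850586, 3.3122856616973877), 21.916234970092773) expect top 0.1805
```

View pics/w5.png

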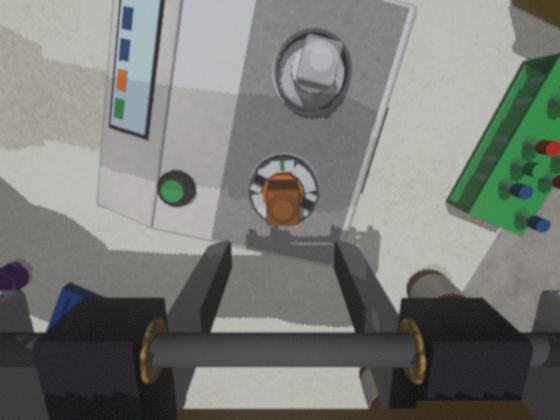

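The tube stands upright in the collar at (283,207) with a green mark in line at (282,166), and the key is at (172,187). I'll check its locked height and yaw, then go above the key with the gripper shut.

```bash
cat > top.py <<'E'
from h import *
K,im,d=snap('wrist'); 
V,U=np.mgrid[0:420,0:560]; P=world(K,d,U,V); hsv=cv2.cvtColor(im,cv2.COLOR_RGB2HSV)
am=(hsv[...,0]>3)&(hsv[...,0]<20)&(hsv[...,1]>100)&(d>0)&(P[...,2]<.2)&(P[...,2]>.1)&(np.hypot(P[...,0]-.62,P[...,1]-.051)<.05)
z=P[am][:,2]; top=am&(P[...,2]>np.percentile(z,97)-.004)
print(np.median(P[top],0),cv2.minAreaRect(P[top][:,:2].astype(np.float32)*1000),'expect top',.1805)
k=(hsv[...,0]>45)&(hsv[...,0]<90)&(hsv[...,1]>100)&(d>0)&(np.hypot(P[...,0]-.507,P[...,1]-.007)<.03); print('key',P[k].mean(0),np.median(P[k],0))
delta([.507,.0068,.14])
E
python3 top.py
```

```text
[0.61859816 0.05311503 0.18050408] ((618.6925659179688, 52.73433303833008), (23.783843994140625, 25.48946762084961), 6.905165195465088) expect top 0.1805
key [0.50765748 0.00682419 0.10634729] [0.50774861 0.00698349 0.10649869]
mm [-120.8   -0.9  113. ] rad [0. 0. 0.] | tcp [0.6198 0.0505 0.2528] [-1.7997e+02  8.0000e-02  2.1660e+01] F [ 0.6 -0.3 -0.7] w 0.0609 t 17.8
```

>>> {"fn": "jog_arm", "kwargs": {"plan": "-30 0 0 0 0 0 -1; -60 0 0 0 0 0 -1; -90 0 0 0 0 0 -1; -121 -1 0 0 0 0 -1; -121 -1 0 0 0 0 -1", "force": 20}}

```text
time: 18.3
tcp_pos: [0.5048, 0.0054, 0.2536]
ee_rot: [180.0, 0.1, 21.6]
wrist_force: [1.8, 0.1, 0.7]
grip_width: 0.0246
```

>>> {"fn": "jog_arm", "kwargs": {"plan": "0 0 30 0 0 0 -1; 0 0 60 0 0 0 -1; 0 0 90 0 0 0 -1; 0 0 110 0 0 0 -1; 0 0 110 0 0 0 -1"}}

```text
time: 18.8
tcp_pos: [0.5059, 0.0071, 0.1412]
ee_rot: [-179.9, 0.2, 21.7]
wrist_force: [0.4, -1.0, 0.6]
grip_width: 0.0004
```

```bash
python3 f.py; python3 -c "
from h import *
delta([.507,.0068,.1180])"
```

```text
[-2.65900e-01  3.96000e-02  6.93000e-02 -2.62000e-02 -1.17500e-01
 -1.80000e-02  5.06800e-01  7.10000e-03  1.42800e-01  2.16777e+01]
mm [-1.1 -0.1 26.7] rad [0. 0. 0.] | tcp [0.508  0.0071 0.1447] [ 1.800e+02 -4.000e-02  2.167e+01] F [ 0.2 -1.  -0.8] w 0.0001 t 18.95
```

The tube top reads 0.1805, exactly the locked height. Now I press the key.

>>> {"fn": "jog_arm", "kwargs": {"plan": "0 0 10 0 0 0 -1; 0 0 17 0 0 0 -1; 0 0 21 0 0 0 -1; 0 0 24 0 0 0 -1; 0 0 24 0 0 0 -1"}}

```text
time: 19.45
tcp_pos: [0.5073, 0.0069, 0.1196]
ee_rot: [-180.0, 0.0, 21.7]
wrist_force: [-0.6, -0.1, 0.0]
grip_width: 0.0004
```

```bash
python3 f.py
```

```text
[ 8.88000e-02  2.20900e-01 -1.54600e-01 -5.48000e-02 -1.43600e-01
  4.00000e-03  5.07400e-01  6.90000e-03  1.19800e-01  2.16596e+01]
```

>>> {"fn": "jog_arm", "kwargs": {"plan": "0 0 1 0 0 0 -1; 0 0 2 0 0 0 -1; 0 0 3 0 0 0 -1; 0 0 3 0 0 0 -1"}}

```text
time: 20.0
tcp_pos: [0.5073, 0.0069, 0.1168]
ee_rot: [-180.0, 0.0, 21.7]
wrist_force: [0.2, -0.6, -0.4]
grip_width: 0.0003
```

```bash
python3 f.py; python3 -c "
from h import *
print(robot.tip_reach)
K,im,d=snap('side'); print(proj(K,[[.507,.007,.105]]))
cv2.imwrite('pics/k.png',cv2.resize(im[150:260,230:380],None,fx=5,fy=5,interpolation=cv2.INTER_CUBIC)[:,:,::-1])"
```

```text
[-6.55000e-02 -1.72900e-01 -9.11000e-02 -1.55000e-02 -1.15500e-01
  1.18000e-02  5.07400e-01  6.90000e-03  1.16800e-01  2.16593e+01]
0.017
[[294.64459657 199.95670482]]
```

View pics/k.png

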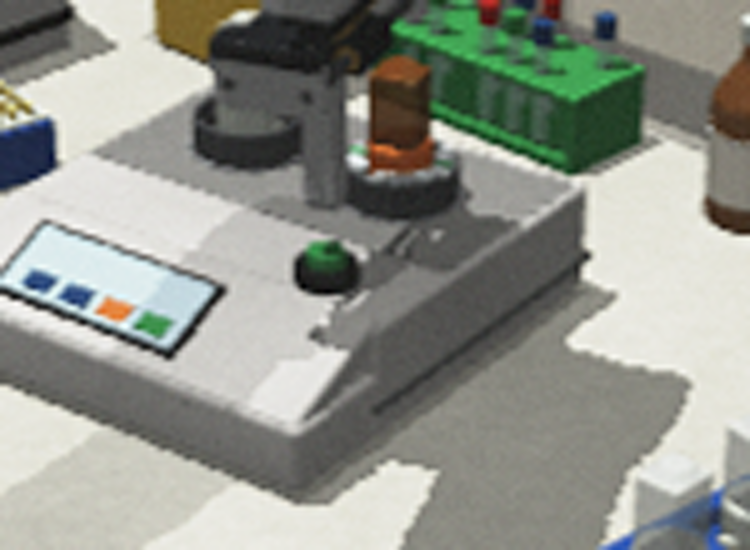

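The side view shows the fingertips at crop (322,207), visibly clear of the key at (325,258). I'll check with depth before going lower.

```bash
python3 - <<'E'
from h import *
K,im,d=snap('side')
for v in range(176,206,2): print(v,[ (world(K,d,u,v)*1000).round(0).astype(int).tolist()+im[v,u].tolist() for u in (292,294,297)])
E
python3 -c "
from h import *
K,im,d=snap('scene'); print(proj(K,[[.507,.007,.105]]))
cv2.imwrite('pics/k2.png',cv2.resize(im[150:270,230:390],None,fx=5,fy=5,interpolation=cv2.INTER_CUBIC)[:,:,::-1])"
```

```text
176 [[498, 8, 188, 87, 87, 87], [496, -2, 192, 84, 88, 85], [505, -5, 190, 75, 77, 75]]
178 [[494, 5, 184, 86, 86, 87], [499, 1, 184, 85, 84, 85], [507, -3, 183, 72, 73, 74]]
180 [[492, 3, 179, 84, 86, 85], [496, -2, 180, 84, 87, 85], [501, -10, 180, 76, 74, 74]]
182 [[497, 7, 170, 86, 85, 85], [495, -3, 174, 85, 85, 84], [509, -2, 168, 73, 75, 75]]
184 [[495, 5, 164, 82, 84, 83], [498, 0, 165, 81, 84, 82], [507, -4, 163, 76, 73, 75]]
186 [[491, 2, 160, 88, 87, 88], [504, 7, 153, 88, 88, 89], [503, -8, 159, 73, 73, 75]]
188 [[495, 6, 150, 96, 94, 98], [499, 1, 151, 83, 83, 82], [501, -10, 154, 78, 78, 80]]
190 [[500, 11, 140, 75, 76, 76], [503, 5, 141, 73, 76, 76], [505, -6, 144, 72, 73, 75]]
192 [[565, 77, 85, 128, 128, 125], [572, 75, 83, 118, 121, 116], [576, 65, 86, 114, 115, 111]]
194 [[553, 65, 87, 130, 130, 126], [554, 57, 90, 135, 135, 130], [562, 52, 89, 130, 130, 128]]
196 [[539, 51, 90, 185, 183, 179], [548, 51, 87, 139, 138, 135], [555, 45, 87, 131, 129, 126]]
198 [[537, 49, 85, 137, 173, 140], [510, 13, 109, 112, 159, 116], [521, 11, 105, 72, 94, 76]]
200 [[497, 8, 108, 57, 142, 74], [499, 1, 110, 54, 117, 65], [512, 2, 105, 31, 65, 39]]
202 [[499, 11, 100, 43, 84, 51], [498, 1, 104, 44, 88, 52], [505, -5, 103, 38, 73, 45]]
204 [[490, 2, 99, 38, 44, 38], [495, -3, 99, 32, 44, 35], [505, -5, 96, 38, 48, 40]]
[[295.06458991 209.87552468]]
```

View pics/k2.png

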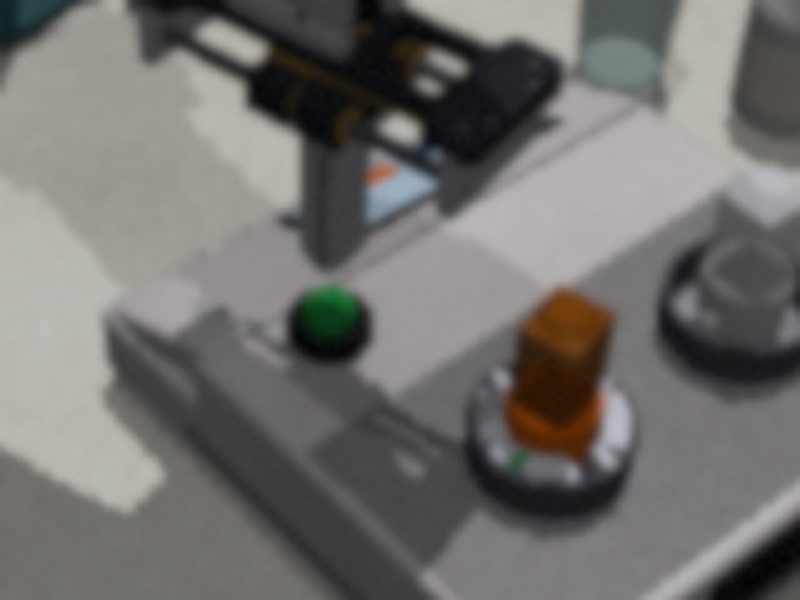

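```bash
python3 - <<'E'
from h import *
o=robot.get_obs(); K=robot.get_calibration('wrist'); R=Ro.from_euler('xyz',o['ee_rot'],degrees=True)
print(o['tcp_pos'],o['wrist_force'],o['grip_width'],o['q'].round(1))
for z in (17,0,-22,-40): print(z,proj(K,o['tcp_pos']+R.apply(np.array([[-37,0,z],[37,0,z],[0,0,z]])/1000)).round(0).tolist())
E
```

```text
[0.50744587 0.00690527 0.11694891] [ 0.43776542 -0.62240208 -0.12710532] 0.0006134641848694829 [ 17.9  18.7 -26.2 112.2  10.5  51.3   8. ]
17 [[230.0, 234.0], [336.0, 234.0], [283.0, 234.0]]
0 [[226.0, 243.0], [340.0, 243.0], [283.0, 243.0]]
-22 [[220.0, 257.0], [346.0, 257.0], [283.0, 257.0]]
-40 [[214.0, 271.0], [353.0, 271.0], [283.0, 271.0]]
```

Depth puts the fingertips about 22 mm above the reported TCP, so they are not 17 mm ahead of it, and nothing has been touched yet. I'll feel down for the key instead. First I turn the gripper 90° so its long body stays away from the loaded tube.

>>> {"fn": "jog_arm", "kwargs": {"plan": "0 0 0 0 0 0.14 -1; 0 0 0 0 0 0.28 -1; 0 0 0 0 0 0.42 -1; 0 0 0 0 0 0.56 -1; 0 0 0 0 0 0.7 -1"}}

```text
time: 20.8
tcp_pos: [0.5074, 0.0069, 0.1169]
ee_rot: [-180.0, 0.0, -18.8]
wrist_force: [-0.2, -0.0, -0.8]
grip_width: 0.0009
```

>>> {"fn": "jog_arm", "kwargs": {"plan": "0 0 0 0 0 0.14 -1; 0 0 0 0 0 0.28 -1; 0 0 0 0 0 0.42 -1; 0 0 0 0 0 0.56 -1; 0 0 0 0 0 0.7 -1"}}

```text
time: 21.3
tcp_pos: [0.5074, 0.0069, 0.1169]
ee_rot: [-180.0, 0.0, -58.9]
wrist_force: [0.2, 0.6, -0.1]
grip_width: 0.0006
```

```bash
python3 f.py; python3 - <<'E'
from h import *
delta([.5075,.0068,.10])
V,U=np.mgrid[0:420,0:560]
for c in('side','scene'):
    K,im,d=snap(c); P=world(K,d,U,V); m=(d>0)&(np.hypot(P[...,0]-.5075,P[...,1]-.0068)<.02)&(P[...,2]>.1)
    h=np.histogram(P[m][:,2],bins=np.arange(.1,.2,.006)); print(c,h[0].tolist()); b=m&(P[...,2]>.125)&(P[...,2]<.16); 
    if b.sum(): print('low finger pts',P[b].mean(0).round(4),P[b][:,2].min())
E
```

```text
[ 3.05700e-01  4.82800e-01 -5.78000e-02 -2.43000e-02 -2.56000e-02
 -1.43000e-02  5.07400e-01  7.00000e-03  1.16900e-01 -5.90027e+01]
mm [ 0.2  0.1 16.9] rad [0. 0. 0.] | tcp [0.5074 0.0071 0.1169] [-180.     -0.    -58.37] F [0.2 0.4 0.2] w 0.0001 t 21.45
side [21, 24, 0, 0, 0, 1, 7, 14, 14, 17, 18, 16, 14, 16, 18, 12]
low finger pts [0.5024 0.0006 0.1498] 0.13216268747580032
scene [57, 24, 0, 0, 0, 2, 6, 19, 23, 17, 16, 11, 12, 14, 12, 14]
low finger pts [0.5156 0.0064 0.1491] 0.13336440251483087
```

>>> {"fn": "jog_arm", "kwargs": {"plan": "0 0 6 0 0 0 -1; 0 0 12 0 0 0 -1; 0 0 17 0 0 0 -1; 0 0 20 0 0 0 -1; 0 0 20 0 0 0 -1"}}

```text
time: 22.05
tcp_pos: [0.5071, 0.0069, 0.0963]
ee_rot: [180.0, 0.0, -58.5]
wrist_force: [0.1, -0.6, 0.2]
grip_width: 0.0003
```

```bash
python3 f.py
```

```text
[ 2.01500e-01  4.71000e-02 -1.72000e-02 -2.58000e-02  1.70000e-03
  1.84000e-02  5.07300e-01  6.90000e-03  9.66000e-02 -5.85443e+01]
```

>>> {"fn": "jog_arm", "kwargs": {"plan": "0 0 2 0 0 0 -1; 0 0 4 0 0 0 -1; 0 0 6 0 0 0 -1; 0 0 6 0 0 0 -1; 0 0 6 0 0 0 -1"}}

```text
time: 22.7
tcp_pos: [0.5073, 0.0069, 0.0908]
ee_rot: [180.0, 0.0, -58.6]
wrist_force: [-0.3, -0.0, 0.2]
grip_width: 0.0004
```

```bash
python3 f.py
```

```text
[-1.84300e-01 -3.06000e-01  1.39300e-01 -3.31000e-02 -2.31000e-02
  9.00000e-03  5.07400e-01  6.90000e-03  9.09000e-02 -5.85534e+01]
```

>>> {"fn": "jog_arm", "kwargs": {"plan": "0 0 1 0 0 0 -1; 0 0 2 0 0 0 -1; 0 0 3 0 0 0 -1; 0 0 3 0 0 0 -1"}}

```text
time: 23.25
tcp_pos: [0.5075, 0.0069, 0.0879]
ee_rot: [-180.0, 0.0, -58.6]
wrist_force: [-0.1, -0.9, 2.6]
grip_width: 0.0005
```

>>> {"fn": "jog_arm", "kwargs": {"plan": "0 0 1 0 0 0 -1; 0 0 2 0 0 0 -1; 0 0 3 0 0 0 -1; 0 0 3 0 0 0 -1"}}

```text
time: 23.65
tcp_pos: [0.5075, 0.0069, 0.0848]
ee_rot: [-180.0, 0.0, -58.6]
wrist_force: [-0.6, 0.5, 3.5]
grip_width: 0.0005
```

```bash
python3 f.py
```

```text
[-4.40100e-01  4.50500e-01  3.79940e+00 -3.06000e-02  5.76000e-02
  9.10000e-03  5.07500e-01  6.90000e-03  8.49000e-02 -5.85566e+01]
```

>>> {"fn": "jog_arm", "kwargs": {"plan": "0 0 1 0 0 0 -1; 0 0 2 0 0 0 -1; 0 0 3 0 0 0 -1; 0 0 3 0 0 0 -1"}}

```text
time: 24.2
tcp_pos: [0.5077, 0.0069, 0.0829]
ee_rot: [-180.0, -0.0, -58.6]
wrist_force: [-7.8, 0.1, 27.7]
grip_width: 0.0004
```

```bash
python3 f.py
```

```text
[-8.22870e+00 -2.05300e-01  2.70667e+01 -1.13900e-01  2.05800e+00
 -7.70000e-03  5.07700e-01  6.90000e-03  8.29000e-02 -5.85583e+01]
```

The key bottomed at its end stop (27 N, about 6 mm after first contact). I retreat straight up.

>>> {"fn": "jog_arm", "kwargs": {"plan": "0 0 -5 0 0 0 -1; 0 0 -20 0 0 0 -1; 0 0 -60 0 0 0 -1; 0 0 -110 0 0 0 -1; 0 0 -160 0 0 0 -1"}}

```text
time: 24.85
tcp_pos: [0.5067, 0.0069, 0.2433]
ee_rot: [179.9, 0.0, -58.5]
wrist_force: [1.4, -0.7, -0.6]
grip_width: 0.0005
```

>>> {"fn": "jog_arm", "kwargs": {"plan": "0 0 -10 0 0 0 -1; 0 0 -20 0 0 0 -1; 0 0 -20 0 0 0 -1"}}

```text
time: 25.15
tcp_pos: [0.5074, 0.0069, 0.2618]
ee_rot: [180.0, 0.0, -58.6]
wrist_force: [-0.7, -0.3, 0.2]
grip_width: 0.0005
```

```bash
python3 f.py; python3 - <<'E'
from h import *
V,U=np.mgrid[0:420,0:560]; im2=[]
for c in('scene','side'):
    K,im,d=snap(c); P=world(K,d,U,V); hsv=cv2.cvtColor(im,cv2.COLOR_RGB2HSV)
    am=(hsv[...,0]>3)&(hsv[...,0]<20)&(hsv[...,1]>140)&(d>0)&(np.hypot(P[...,0]-.62,P[...,1]-.051)<.05)
    z=P[am][:,2]; print(c,'amber z',np.percentile(z,[2,97]).round(4) if len(z) else None)
    k=(hsv[...,0]>45)&(hsv[...,0]<85)&(hsv[...,1]>120)&(d>0)&(np.hypot(P[...,0]-.507,P[...,1]-.007)<.03); print('key',np.percentile(P[k][:,2],[50,95]))
    u,v=proj(K,[.58,.0,.12]).astype(int); im2.append(cv2.resize(im[max(v-75,0):v+75,max(u-75,0):u+75],(400,400),interpolation=cv2.INTER_CUBIC))
cv2.imwrite('pics/end.png',np.hstack(im2)[:,:,::-1])
E
```

```text
[-5.30800e-01  2.16300e-01 -3.66700e-01 -3.54000e-02  7.00000e-04
 -1.46000e-02  5.07100e-01  6.90000e-03  2.61000e-01 -5.85563e+01]
scene amber z [0.1114 0.1803]
key [0.10444691 0.10801581]
side amber z [0.1135 0.1825]
key [0.10508944 0.11001695]
```

View pics/end.png

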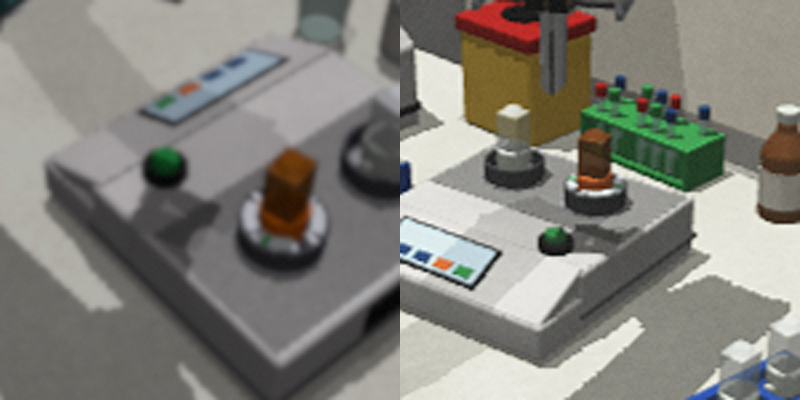

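Both views show the tube upright at locked height in the station, the key back up and the gripper clear. I hand the job in.

```bash
python3 -c "
from h import *
print(robot.finish_job())"
```

```text
the job is handed in; nothing more can be done
None
```

The amber tube is locked in the free station, the green start key has been pressed, and the job was handed in at about 25 s of the 64 s allowed.

- **Loading:** I took the tube from the rack's well nearest the robot and entered the collar with the tool at 84.8° yaw. The slots stand about 16° off the design angle, as read from the wrist picture. I pressed to about 22 mm (about 8–9 N of spring) and turned clockwise until torque built up at the stop. I then eased back slightly, let the spring lift the tube and let go.
- **Key press:** I pressed straight down until the key hit its end stop, about 6 mm after first contact. The force reached about 27 N there, more than the 5 N needed, because my last step ran into the end stop.
- **Last checks:** The tube top measured 0.1805 m from the wrist camera after release, exactly the locked height. The scene and side cameras gave 0.180 and 0.1825 m at the end. The key was back up, wrist force was near zero, and the gripper stood clear above the machine.
- **What disagreed:**
  - With the gripper shut, the fingertips were about 20 mm behind the reported TCP rather than 17 mm ahead of it, so I found the key by feel.
  - The tube's final yaw was not reliable from the depth data. The lock rests on the felt stop and the height.
- **Not checked:** I did not measure the other items at the end. The wrist force showed no unexpected contact.

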